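# Index the specimen turntable by one notch with its press-down plunger

### The job

On the green indexing fixture, press the blue dished plunger fully down with your closed fingertips and, keeping it down, push it sideways to the next notch, on the side that brings the red specimen to the brass pointer; then let the plunger spring back up so that the table is locked there. Nothing is to be gripped or lifted: leave the specimens untouched in their pockets and everything else on the worktop where it is.

Things in the scene. Friction and masses are not known exactly. Their poses are not given: they have to be found in the camera images.
- dish (a point): centre of the flat floor of the plunger's head: a round dished blue plastic cap, floor 53 mm across inside a rim 62 mm across and 9 mm above the floor, open upward. At rest the floor is 90 mm above the worktop. Closed fingertips fit inside the rim with play, press on the floor and, moving sideways, push on the rim. The point moves with plunger and table.
- plunger (a joint): how far the sprung plunger is pressed, m: 0 up, 0.014 at its bottom stop; springs back; 5.6 N to start, 9.5 N at the stop. Up, its brass tooth sits from below in a notch of the fixed steel sector and locks the table; pressed over 9 mm the table turns. Released between notches the tooth rides under the sector; it enters a notch up to 2 mm off centre.
- index_table (a joint): turntable angle in rad, anticlockwise from above positive; 0 at the start, tooth in the middle of three notches at -0.698, 0, +0.698 (40 degrees apart); stops at +-0.9. At 0 the plunger lies opposite the pointer as seen from the axis; it moves on an arc of 122 mm radius round point axis. Friction 0.15 N m: it stays where it is left.
- axis (a point): point on the vertical axis of the turntable (aluminium disc 160 mm across, at the height of its top, 49 mm above the worktop). It stands on a fixed round green base 210 mm across, which never moves in a run.
- station (a point): point on the fixed base, 57 mm from the axis toward the brass pointer: the centre of the place before the pointer where the wanted specimen must stand (10 mm above the table's top). The point's own x axis points from the turntable's axis to the pointer. The pointer post is 91 mm high, opposite the plunger, 95 mm from the axis.
- red_specimen: red resin cylinder 30 mm across, 20 mm high, origin at the centre of its underside; stands loose in a shallow black ring pocket (7 mm high) of the turntable, centre 57 mm from the axis, one pocket (40 degrees) to one side of the pointer or the other. Not to be touched.
- green_specimen: green resin cylinder 30 mm across, 18 mm high, origin at the centre of its underside; in the pocket on the other side of the pointer. Not to be touched.
- black_specimen: black resin cylinder 30 mm across, 18 mm high, origin at the centre of its underside; stands before the pointer at the start. Not to be touched.
- timer: white timer box with three buttons, 60x65x26 mm, origin at the centre of its underside; bystander
- carton_nozzles: yellow carton, 55x90x42 mm, origin at the centre of its underside; bystander
- masking_tape: roll of cream masking tape lying flat, 90 mm across, 24 mm high; bystander
- gear: small steel spur gear, 40 mm across, 12 mm high; bystander
- tube_piece: short piece of steel tube, 30 mm across, 28 mm high; bystander
- bolt_m16: steel bolt standing on its head, 48 mm high; bystander

How it is judged:
By the outcome, as a careful person would: the job done as asked, in the order asked, and still so for the second after the job is handed in, with the robot touching nothing.
It also fails if it takes over 35 s, if anything falls off the work surface, if the arm or the gripper's body presses on something with over 40 N, if the wrist force passes 120 N, or if a joint passes its speed limit or range.

### The arm

A 6-joint arm with a two-finger parallel gripper is mounted at the origin on a cart in front of the work surface, level with it; the furniture and walls round the work are solid. World frame = base frame: x ahead of the robot, y to its left, z up, the work surface at z = 0. Lengths are in m, angles in rad, forces in N, time in s.
With the tool pointing down it reaches from about 0.275 to 0.85 m from the base axis. Payload 19 kg.
Tool frame: the origin (TCP) lies at the very end of the fingers, on their centre line; the grasp point (between the pads) lies 19 mm behind it (arm.pinch_z is the distance from the TCP to the grasp point, in m); z points along the fingers, y is the line along which they close (so a half turn about z gives the same grasp; the last joint's range is limited). The gripper opens to 85 mm and grips with 20 to 120 N. Pads are 22 mm wide; open, the fingers measure 114 mm over their backs; the gripper's body (76 mm by 85 mm) begins 54 mm behind the grasp point. The pads swing forward as they close: fully open they stand 13 mm farther back than shut.
Start: joints at [-1.408, 0.15, 1.437, -0, 1.554, -0.134], TCP at [0.168, -0.55, 0.231] pointing down, gripper open.
Joint ranges: [-2.8, 2.8], [-0.68, 2.1], [0.12, 2.68], [-1.39, 4.53], [0.16, 2.79], [-2.81, 2.81]. Speed limits (rad/s): [1.89, 1.89, 2.22, 3.01, 3.01, 3.01].

### API

Orientations are given as [roll, pitch, yaw] about the fixed x, y, z axes, in that order (R = Rz(yaw) Ry(pitch) Rx(roll)).
In Python, from cell import arm gives the robot as it stands. Calls block until the motion is done:
- arm.reach(position, orientation): joint-space move of the TCP to a pose.
- arm.move_l(position, rot=None, velocity=0.15): straight line of the TCP; rot=None keeps the orientation; velocity is the mean speed in m/s.
- arm.movej(angles): joint-space move.
- arm.release() and arm.close(strength=None): open the fingers fully, or close them until they stop; strength is the grip in N (None keeps the last).
- arm.sleep(seconds).
- arm.inverse_kinematics(position, orientation): joint angles nearest the present ones, or None.
- arm.capture(name): name is "scene" or "top" or "wrist"; returns a dict with "frame" (400x640x3 uint8, red, green, blue), "mtx" (3x3 intrinsics, pixels), "rvec" (rotation vector, rad) and "tvec" (3), from world to camera coordinates, as OpenCV has them. Camera axes: x right, y down, z forward; pixel columns grow to the right and rows downward; lengths in m; the calibration is good to about 2 mm. A picture is of the moment at which its call begins. There is no depth.
A pose or a line that the arm cannot do raises arm.PlanningError and nothing moves.
- arm.close_job(): hands the job in; it is judged then, once.
Readings, each from a call of its own:
- arm.get_clock(): time.
- arm.get_joints(): joint angles.
- arm.get_qvel(): joint speeds.
- arm.get_tau(): joint torques, N m.
- arm.get_tool_pos(): TCP position.
- arm.get_tcp_rot(): TCP orientation.
- arm.get_contact_force(): force on the tool from outside, world axes, zero at the start.
- arm.get_moment(): the same for the moment, N m.
- arm.get_grip_width(): finger opening in m.
- arm.get_gripper_force(): force on a finger pad.
Only numpy, scipy, OpenCV 4.12 (cv2) and the standard library are available. Lean on these libraries where they do the work, as an engineer would, in place of code of your own. Each camera call takes 0.05 s, during which the arm holds its last target. There are 200 camera calls.

## Working session

There is one attempt and no reset: what is moved stays moved. The work goes in short steps, each a Python script; the robot and the scene stay as the last script left them, time stands still between calls to the robot, and variables do not carry over. Pictures are saved under pics/ and viewed, at most 10 in all, crops included, and the job is handed in when it is done.

```bash
mkdir -p pics; python3 - <<'E'
from cell import arm
import cv2,pickle
d={}
for n in("scene","top"):
    c=arm.capture(n);d[n]=c
    cv2.imwrite(f"pics/{n}0.png",c["frame"][:,:,::-1])
pickle.dump(d,open("d.pkl","wb"));print(arm.get_clock(),arm.get_tcp_rot(),arm.get_contact_force())
E
```

```text
0.1 [-3.14054641e+00 -1.47932986e-04  2.96804666e-01] [ 0.62356472  0.27997932 -0.50490181]
```

View pics/top0.png

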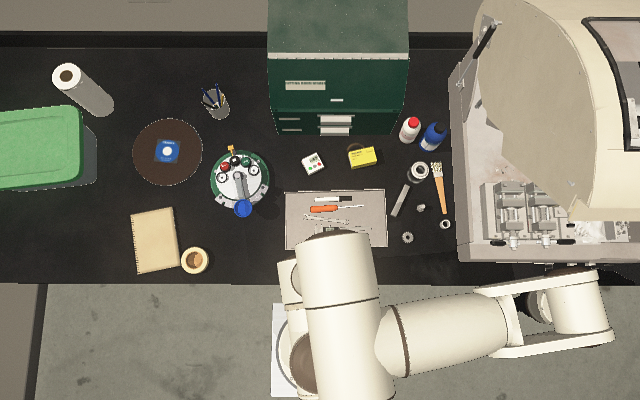

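View pics/scene0.png

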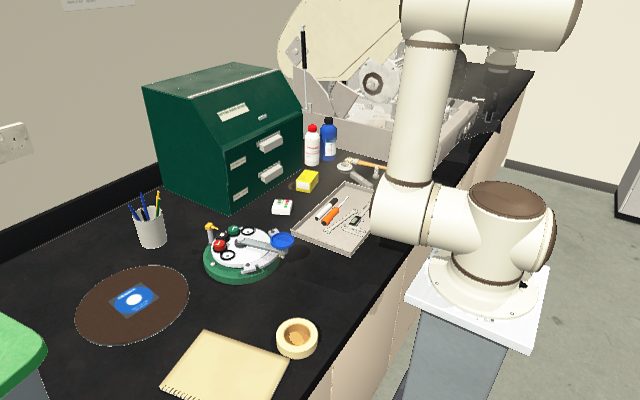

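The top view shows the fixture at about (240,180), with the dish at (243,208) and the pointer at (231,148). Red, at (225,166), is left of the pointer and green is on the right. So the table must turn clockwise, to -0.698.

```bash
cat > h.py <<'E'
import cv2,numpy as np
def ray(c,uv):
    R=cv2.Rodrigues(np.array(c["rvec"],float))[0];t=np.array(c["tvec"],float).ravel()
    p=cv2.undistortPoints(np.array([[uv]],float),np.array(c["mtx"],float),None).ravel()
    return -R.T@t, R.T@np.array([p[0],p[1],1])
def on(c,uv,z):
    o,d=ray(c,uv); return o+d*(z-o[2])/d[2]
def proj(c,p): return cv2.projectPoints(np.array([p],float),np.array(c["rvec"],float),np.array(c["tvec"],float),np.array(c["mtx"],float),None)[0].ravel()
def blobs(c,lo,hi,roi,minA=8):
    x0,y0,x1,y1=roi;m=cv2.inRange(cv2.cvtColor(c["frame"],cv2.COLOR_RGB2HSV),lo,hi)
    k=np.zeros_like(m);k[y0:y1,x0:x1]=m[y0:y1,x0:x1]
    n,l,s,ce=cv2.connectedComponentsWithStats(k)
    return sorted([(int(s[i,4]),s[i,:4].tolist(),ce[i],l==i) for i in range(1,n) if s[i,4]>=minA],key=lambda b:-b[0])
BLUE=((100,120,60),(125,255,255));RED=((0,130,60),(6,255,255));GRN=((65,100,20),(90,255,160));BRASS=((14,120,90),(28,255,255))
def circ(c,mask,z):  # enclosing circle of a mask mapped on plane z
    cs,_=cv2.findContours(mask.astype(np.uint8),cv2.RETR_EXTERNAL,cv2.CHAIN_APPROX_NONE)
    P=np.array([on(c,q,z)[:2] for q in cs[0][:,0].astype(float)],np.float32)
    return cv2.minEnclosingCircle(P)
E
python3 - <<'E'
import pickle;from h import *
d=pickle.load(open("d.pkl","rb"))
for n,roi in(("top",(200,135,275,222)),("scene",(195,215,300,290))):
    c=d[n];print(n,ray(c,(320,200))[0])
    for nm,col,z in(("blue",BLUE,.099),("red",RED,.07),("green",GRN,.0),("brass",BRASS,.091)):
        for b in blobs(c,*col,roi)[:3]: print(nm,b[0],b[1],b[2].round(1),on(c,b[2],z).round(4),circ(c,b[3],z))
E
```

```text
top [2.12941905e-01 4.16190722e-04 1.51401733e+00]
blue 272 [234, 199, 18, 19] [242.5 207.8] [0.4588 0.2553 0.099 ] ((0.45883044600486755, 0.255462110042572), 0.031050926074385643)
red 53 [220, 162, 9, 9] [224.3 165.9] [0.6094 0.3283 0.07  ] ((0.6078557372093201, 0.3291032612323761), 0.01676325500011444)
green 40 [215, 153, 16, 16] [221.4 159.9] [0.6511 0.3559 0.    ] ((0.648995041847229, 0.34983086585998535), 0.03706413507461548)
green 36 [241, 157, 8, 8] [244.6 160.9] [0.6476 0.2721 0.    ] ((0.6481893658638, 0.2709762454032898), 0.014642668887972832)
green 15 [211, 168, 4, 7] [212.8 171.7] [0.6072 0.3847 0.    ] ((0.6095883250236511, 0.3835461437702179), 0.011642343364655972)
brass 43 [227, 144, 7, 12] [230.6 148.3] [0.666 0.305 0.091] ((0.6615710258483887, 0.3027952015399933), 0.01983376033604145)
scene [-0.04195245  0.88231608  0.71682645]
blue 330 [270, 232, 24, 17] [281.7 240.1] [0.4559 0.2584 0.099 ] ((0.4566192328929901, 0.25732874870300293), 0.03531273454427719)
red 109 [214, 239, 11, 12] [219.2 244.8] [0.6027 0.3357 0.07  ] ((0.6022694110870361, 0.33321812748908997), 0.02498784288764)
green 866 [203, 245, 65, 40] [230.  271.8] [0.567  0.3434 0.    ] ((0.590179443359375, 0.30271515250205994), 0.10874292254447937)
green 80 [228, 225, 11, 10] [232.9 230.1] [0.6891 0.2015 0.    ] ((0.6903122663497925, 0.19886066019535065), 0.02434048056602478)
brass 70 [204, 222, 15, 8] [210.  226.1] [0.6598 0.3088 0.091 ] ((0.6556021571159363, 0.30286499857902527), 0.023355795070528984)
```

```bash
python3 - <<'E'
from cell import arm
from h import *
import pickle,math
arm.reach([.4585,.256,.25],[math.pi,0,1.80]);arm.close(60)
print(arm.get_clock(),arm.get_tool_pos(),arm.get_tcp_rot(),arm.get_contact_force(),arm.get_grip_width())
d={n:arm.capture(n) for n in("wrist","top","scene")}
pickle.dump(d,open("d2.pkl","wb"))
cv2.imwrite("pics/w1.png",d["wrist"]["frame"][:,:,::-1])
for b in blobs(d["wrist"],*BLUE,(0,0,640,400),100)[:3]: print(b[:3],circ(d["wrist"],b[3],.099))
E
```

```text
3.875 [0.45849626 0.25599338 0.24999045] [-3.14157199e+00  2.22025495e-05  1.79997754e+00] [-0.62702302  1.07424889 -0.27326599] -0.0003323938588649568
(2781, [285, 155, 60, 60], array([314.6134484 , 184.55555556])) ((0.45754167437553406, 0.254917174577713), 0.031554169952869415)
```

View pics/w1.png

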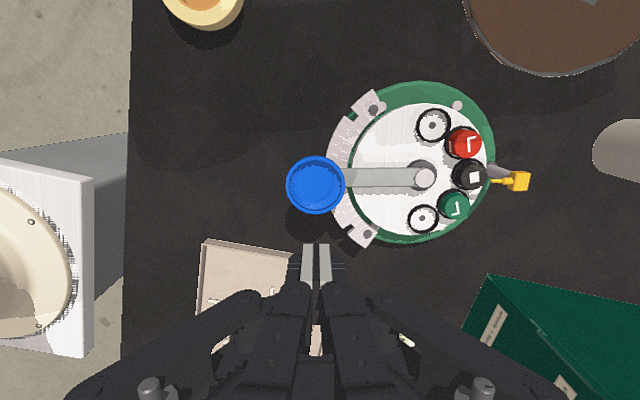

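The wrist view shows the dish at (315,185) and the hub at (424,177). Red at (466,143) is above the pointer at (515,181) and green at (453,206) is below it, which confirms clockwise. Next I measure the axis.

```bash
python3 - <<'E'
from h import *
import pickle
d=pickle.load(open("d2.pkl","rb"));D=np.array([.4578,.2552])
for n,rr,gr in(("wrist",(440,120,490,165),(435,185,472,222)),("top",(215,155,232,175),(238,152,253,168))):
    c=d[n];r=circ(c,blobs(c,*RED,rr)[0][3],.068);g=circ(c,blobs(c,*GRN,gr)[0][3],.066)
    m=(np.array(r[0])+g[0])/2;u=(m-D)/np.linalg.norm(m-D);A=D+.122*u
    print(n,r,g,"A",A,"ang",np.arctan2(u[1],u[0]),"m dist",np.linalg.norm(m-D),"expect",.122+.057*np.cos(.698),[np.linalg.norm(np.array(q[0])-A) for q in(r,g)])
print("hub",on(d["wrist"],(424,177),.08),"black",on(d["wrist"],(469,176),.067))
c=d["top"];print("blue top",[circ(c,b[3],.099) for b in blobs(c,*BLUE,(200,135,275,222))])
E
```

```text
wrist ((0.6053903698921204, 0.3294132649898529), 0.018346350640058517) ((0.6244584321975708, 0.25814101099967957), 0.020164160057902336) A [0.57628123 0.28428948] ang 0.24075749844582708 m dist 0.1617908309502387 expect 0.16566935825062012 [np.float64(0.05369821290421894), np.float64(0.054815919045258045)]Traceback (most recent call last):
  File "<stdin>", line 5, in <module>
IndexError: list index out of range
```

```bash
python3 - <<'E'
from cell import arm
arm.move_l([.4575,.2555,.10],velocity=.15)
for z in(.088,.082,.077,.075,.0735):
    arm.move_l([.4575,.2555,z],velocity=.03);print(z,arm.get_tool_pos(),arm.get_contact_force().round(1) if hasattr(arm.get_contact_force(),'round') else arm.get_contact_force())
    if abs(arm.get_contact_force()[2])>18:break
print(arm.get_clock())
E
```

```text
0.088 [0.45763663 0.25555405 0.08818808] [0.2 0.2 4.5]
0.082 [0.45762643 0.25553785 0.08226074] [-1.1  0.3  6. ]
0.077 [0.45764795 0.25555314 0.07735879] [-0.1 -0.3  8.1]
0.075 [0.45766197 0.255559   0.07553441] [-0.7 -0.6  7.5]
0.0735 [0.45785227 0.25574185 0.07530693] [-8.  -4.1 27.8]
6.8917
```

```bash
cat > arc.py <<'E'
from cell import arm
from h import *
import math
A=np.array([.5765,.2843])
def pt(th,z): a=.24+th; return [A[0]-.122*math.cos(a),A[1]-.122*math.sin(a),z]
def go(th,z=.0744,v=.06): arm.move_l(pt(th,z),[math.pi,0,1.80+th],velocity=v)
def dish():  # table angle from the blue rim, both fixed cameras
    z=.085+.001; o=[]
    for n,roi in(("top",(190,135,285,230)),("scene",(190,205,330,310))):
        c=arm.capture(n);b=blobs(c,*BLUE,roi,40)
        if not b: o.append((n,None));continue
        m=np.any([q[3] for q in b],0);ys,xs=np.nonzero(m)
        h=cv2.convexHull(np.c_[xs,ys].astype(np.int32))[:,0]
        P=np.array([on(c,q,z)[:2] for q in h.astype(float)],np.float32);e=cv2.minEnclosingCircle(P)
        v=A-np.array(e[0]);o.append((n,np.round(e[0],4),round(e[1],4),"th",round(math.atan2(v[1],v[0])-.24,3)))
        cv2.imwrite(f"pics/{n}_{arm.get_clock():.2f}.png",cv2.resize(c["frame"][135:325,170:340,::-1],None,fx=3,fy=3))
    return o
E
python3 - <<'E'
from arc import *
print(dish())
for th in np.linspace(0,-.70,8)[1:]:
    go(th);print(round(th,2),np.round(arm.get_tool_pos(),4),np.round(arm.get_contact_force(),1))
print(dish(),arm.get_clock())
E
ls pics
```

```text
[('top', None), ('scene', array([0.4538, 0.2599]), 0.034, 'th', -0.044)]
-0.1 [0.4556 0.2678 0.0754] [-5.4  1.5 15.5]
-0.2 [0.4547 0.2801 0.0754] [-4.1  1.7 15.8]
-0.3 [0.4549 0.2923 0.0754] [-3.4  1.4 14.5]
-0.4 [0.4564 0.3044 0.0755] [-2.6  1.1 14.2]
-0.5 [0.4591 0.3163 0.0755] [-0.8  0.4 13.5]
-0.6 [0.463  0.3279 0.0754] [ 0.3  1.8 12.1]
-0.7 [0.468  0.339  0.0755] [ 1.9  0.2 11.6]
[('top', None), ('scene', array([0.4643, 0.3421]), 0.0347, 'th', -0.716)] 9.5417
scene0.png
scene_6.99.png
scene_9.54.png
top0.png
w1.png
```

View pics/scene_9.54.png

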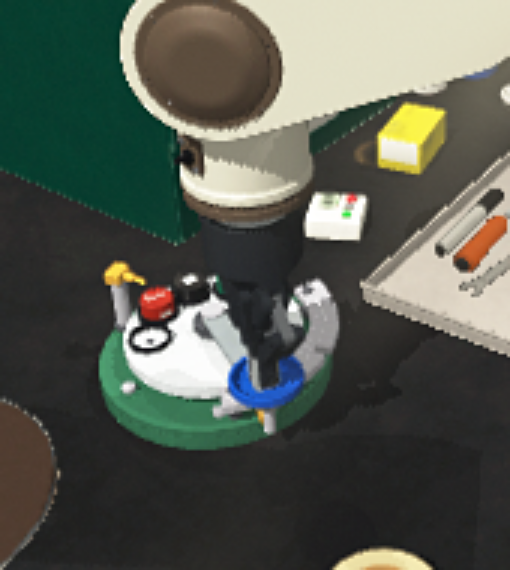

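```bash
python3 - <<'E'
from arc import *
import pickle
d=pickle.load(open("d2.pkl","rb"))
c0=d["scene"];c=arm.capture("scene");w=arm.capture("wrist")
for x in(c0,c):
    b=blobs(x,*RED,(195,215,300,290))[0];p=on(x,b[2],.06);v=p[:2]-A;print(b[:3],p,np.arctan2(v[1],v[0])-.24)
cv2.imwrite("pics/w2.png",w["frame"][:,:,::-1])
for b in blobs(w,*RED,(0,0,640,400),100)[:3]:p=on(w,b[2],.062);v=p[:2]-A;print(b[:3],p,np.arctan2(v[1],v[0])-.24)
w=d["wrist"];b=blobs(w,*RED,(440,120,490,165))[0];p=on(w,b[2],.062);v=p[:2]-A;print(b[:3],p,np.arctan2(v[1],v[0])-.24)
E
```

```text
(110, [214, 239, 11, 12], array([219.15454545, 244.81818182])) [0.61272511 0.32720441 0.06      ] 0.6296081737730502
(94, [216, 230, 12, 12], array([221.68085106, 235.5212766 ])) [0.63608387 0.29394951 0.06      ] -0.07944552289555845
(2606, [578, 156, 62, 60], array([612.53760553, 185.10053722])) [0.62773352 0.29936981 0.062     ] 0.046071692665510644
(676, [448, 129, 34, 30], array([464.51035503, 143.00591716])) [0.60874311 0.32922772 0.062     ] 0.7083118995799779
```

View pics/w2.png

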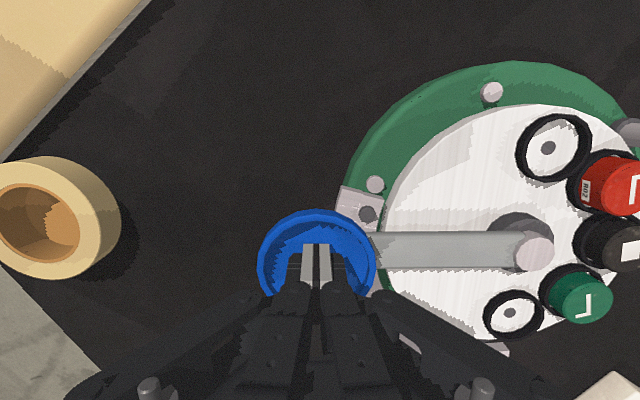

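The table has turned: red is now beside the pointer and the fingertips sit inside the dish. Its rim in the wrist view spans x 257–377 with its top at y 209. I check the residual angle with the wrist camera.

```bash
python3 - <<'E'
from arc import *
w=arm.capture("wrist");bs=blobs(w,*BLUE,(200,180,420,310),40)
m=np.any([q[3] for q in bs],0);ys,xs=np.nonzero(m)
# outer rim points: per-column topmost pixels, least-squares circle on rim plane
P=[]
for x in range(xs.min()+3,xs.max()-2):
    P.append(on(w,(x,ys[xs==x].min()),.0845)[:2])
P=np.array(P);s=np.linalg.lstsq(np.c_[2*P,np.ones(len(P))],(P**2).sum(1),rcond=None)[0]
c=s[:2];r=np.sqrt(s[2]+c@c);v=A-c
print("dish",c,"r",r,"th",np.arctan2(v[1],v[0])-.24,"R",np.hypot(*v),"tcp",arm.get_tool_pos(),arm.get_clock(),"tip px",proj(w,arm.get_tool_pos()))
E
```

```text
dish [0.46901494 0.34178012] r 0.02884929397036596 th -0.7310775471366796 R 0.12188930417484006 tcp [0.46788841 0.33880692 0.07546299] 9.6917 tip px [316.16297738 259.20520685]
```

```bash
python3 - <<'E'
from arc import *
p=np.array(arm.get_tool_pos())
for z in(.0775,.080,.0825,.085,.0875):
    arm.move_l([p[0],p[1],z],velocity=.03);arm.sleep(.1)
    print(z,np.round(arm.get_tool_pos(),4),np.round(arm.get_contact_force(),1))
print(arm.get_clock())
E
```

```text
0.0775 [0.4681 0.339  0.0781] [-0.1  0.9  7.9]
0.08 [0.4681 0.3389 0.0805] [-0.7  1.4  7.1]
0.0825 [0.468  0.3389 0.083 ] [-1.   0.9  6.5]
0.085 [0.468  0.3389 0.0855] [-0.2  0.1  5.7]
0.0875 [0.4679 0.3388 0.088 ] [ 0.  -0.1  6.1]
11.45
```

The spring force persists up to 88 mm, so the tooth has entered the notch. I withdraw and verify.

```bash
python3 - <<'E'
from arc import *
p=np.array(arm.get_tool_pos())
arm.move_l([p[0],p[1],.12],velocity=.06);arm.move_l([p[0],p[1],.25],velocity=.2);arm.sleep(.3)
w=arm.capture("wrist");b=blobs(w,*BLUE,(0,0,640,400),100)[0];e=circ(w,b[3],.099);v=A-np.array(e[0])
print(e,"th",np.arctan2(v[1],v[0])-.24,"R",np.hypot(*v))
arm.movej(np.array(arm.get_joints())+[-.5,0,0,0,0,0])
s=arm.capture("scene")
bl=blobs(s,*BLUE,(190,205,330,310),40)[0]
bl0=[on(s,bl[2],z).round(4) for z in(.099,.09)]
print(bl[:3],bl0,"proj at z.094",proj(s,[e[0][0],e[0][1],.094]),arm.get_clock(),arm.get_contact_force())
cv2.imwrite("pics/w3.png",np.hstack([cv2.resize(w["frame"][80:280,230:570,::-1],(425,250)),cv2.resize(s["frame"][190:290,185:335,::-1],(375,250))]))
E
```

```text
((0.46715790033340454, 0.3380811810493469), 0.03165820986032486) th -0.6971157250080771 R 0.12185282185719923
(384, [246, 248, 25, 19], array([257.86458333, 256.58072917])) [array([0.4647, 0.3415, 0.099 ]), array([0.4721, 0.3337, 0.09  ])] proj at z.094 [258.15179658 257.03826361] 14.4417 [-0.40678746  1.15191553 -0.35799708]
```

View pics/w3.png

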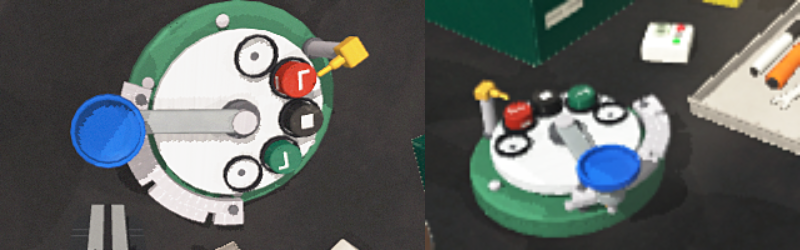

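Red now stands at the brass pointer. The table angle measures -0.697, the plunger is back up at full height, and nothing else has moved.

```bash
python3 -c "
from cell import arm
print(arm.close_job())"
```

```text
the job is handed in; nothing more can be done
None
```

The job is handed in: the table is locked one notch clockwise (measured -0.697 rad), with the red specimen at the brass pointer, the plunger sprung back up and the arm clear, at about 14.4 s on the robot's clock.

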